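# Set the brush dryer's timer and hold its sprung lid half open

### The arm

A 7-joint arm with a two-finger parallel gripper is mounted at the origin on the work surface. World frame = base frame: x ahead of the robot, y to its left, z up, the work surface at z = 0. Lengths are in m, angles in rad, forces in N, time in s.
With the tool pointing down it reaches from about 0.4 to 0.85 m from the base axis. Payload 4.5 kg.
Tool frame: the origin (TCP) lies between the finger pads; the fingertips stand 11 mm ahead of it and the grasp point (between the pads) lies 8 mm behind it (r.nose_length is the distance from the TCP to the fingertips, in m); z points along the fingers, y is the line along which they close (so a half turn about z gives the same grasp; the last joint's range is limited). The gripper opens to 88 mm and grips with 3 to 60 N. Pads are 18 mm wide; open, the fingers measure 123 mm over their backs; the gripper's body (75 mm by 187 mm) begins 45 mm behind the grasp point.
Start: joints at [-1.087, 0.689, -0.195, 1.565, 0.157, 0.902, -0.215], TCP at [0.272, 0.563, 0.25] pointing down, gripper open.
Joint ranges: [-3.01, 3.01], [-0.46, 2.08], [-1.47, 1.51], [0.13, 2.56], [-1, 4.14], [0.04, 2.09], [-2.66, 2.66]. Speed limits (rad/s): [2.57, 2.57, 3.14, 3.14, 3.14, 3.14, 3.14].

### API

Orientations are given as a unit quaternion [x, y, z, w].
In Python, from plant import get_state, snapshot, camera_model, r gives the robot as it stands.
- The arm moves only by the shell command python3 -m inch 'ROWS' [FORCE]. ROWS is text: rows parted by semicolons, each of 7 numbers parted by spaces: the opening, from -1 (shut) to 1 (fully open), then the shift along the tool's x, y, z in m, then the turn, a rotation vector about the tool's x, y, z in rad. A call has 1 to 20 rows; each row shifts and turns the commanded pose from where the row before left it, along the tool's axes as they then stand; what a row does not reach is not made up. A row lasts 1/12 s, in which the tool goes at most 41.7 mm and 7.16 degrees, less where a joint would pass 70% of its speed; a pose out of reach is approached as far as the arm can. A call is refused whole if a number of a shift passes 0.0417 or a number of a turn 0.125, either way. A call with a gripper value outside its range is refused whole. The fingers move at their own pace and stop on an object; FORCE is the grip in N (left out, the last holds). Time passes only in rows, so rows that do not move let the fingers close. It gives the time, the measured TCP pose, the force, the opening and the grip force at its end, in the units of the state.
- get_state(): the state, without advancing time (a new reading comes with each control period).
- snapshot(name): name is "side" or "top"; returns (picture, depth): 480x640x3 uint8, red, green, blue; 480x640 float32, m along the optical axis (not along the pixel's ray), 0 where there is no reading.
- camera_model(name): a dict with "intrinsics" (3x3 intrinsics, pixels), "dist" ([k1, k2, p1, p2, k3] as OpenCV has them; the pictures are not rectified), "view" (4x4, takes a point from world to camera coordinates). Camera axes: x right, y down, z forward; pixel columns grow to the right and rows downward; lengths in m; the calibration is good to about 2 mm. A picture is of the moment at which its call begins. camera_model takes no time and is no camera call.
- r.finish_job(): hands the job in; it is judged then, once.
The state is a dict: "clock": time; "q": joint angles; "qd": joint speeds; "joint_torque": joint torques, N m; "tool_pos": TCP position; "eef_rot": TCP orientation; "contact_force": force on the tool from outside, world axes, zero at the start; "moment": the same for the moment, N m; "opening": opening from 0.0 (shut) to 1.0 (fully open); "finger_force": force on a finger pad.
Only numpy, scipy, OpenCV 4.12 (cv2) and the standard library are available. Lean on these libraries where they do the work, as an engineer would, in place of code of your own. Each camera call takes 0.05 s, during which the arm holds its last target. There are 200 camera calls.

### The job

Get the toothbrush drying case ready for me: first, with the lid still shut, turn the timer knob until its pointer lines up with the raised rib on the ring around it. Then lift the spring-loaded lid with the gripper and hold it open steadily at 45 degrees from closed so that I can lay the brushes in: finish while still holding it there, because it snaps shut if let go, and leave the dial as set and the other things on the shelf where they are.

Things in the scene. Friction and masses are not known exactly. Their poses are not given: they have to be found in the camera images.
- case: White plastic toothbrush drying case fixed to the shelf, 120 (x) by 290 (y) by 70 mm high. Origin: underside, below the centre of the brush compartment, which spans x -60..60, y -105..105 (walls 5 mm) under the lid; the solid timer deck spans y 105..185, its top 70 mm up. The lid's hinge runs along y at x = +60 mm; its handle is on the -x side.
- lid (a joint): Opening angle of the case's lid, rad: 0 closed (as at the start), grows as it opens, stop at 1.45. The free (-x) edge rises and swings towards the hinge (+x of the case). A spring and its weight shut it from any angle: about 3 N at the handle, square to the lid, holds it at 45 degrees.
- lid_hinge (a point): Middle of the lid's hinge line, on the case, 70 mm above the shelf; axes as the case's: the hinge line is its y axis. The lid is a 124 by 210 mm plate, 6 mm thick, its top 7 mm above the hinge line when shut; its free edge overhangs the case by 4 mm.
- lid_handle (a point): Centre of the round steel bar handle on the lid (moves with it): the bar is 10 mm thick, 90 mm long parallel to the hinge (y), on a post at each end, its axis 35 mm above the lid's top face. It lies 105 mm from the hinge line along the lid and 42 mm square to it. Axes turn with the lid; z is square to the lid, outwards.
- knob (a joint): Angle of the black timer knob on the deck, rad, counter-clockwise from above; stays where it is left (friction 0.03 N m), stops at -0.7 and 2.2. At 0 its pointer points along the case's +x.
- knob_grip (a point): On the knob's vertical axis, 98 mm above the shelf, at the height to grip. The knob is a disc of 48 mm diameter, 12 mm high, on the deck, with an upright bar grip on it 44 mm long, 12 mm thick, its top 110 mm above the shelf. The bar lies along this point's x axis, which points the way the pointer does.
- pointer (a point): End of the knob's pointer (the end of the bar with the white line): 31 mm from the knob's axis, 76 mm above the shelf; turns with the knob.
- mark (a point): The single raised rib (11 mm radially, 6 mm wide, 8 mm high, white) on the flat grey ring round the knob; the point is 31 mm from the knob's axis, 76 mm above the shelf. The pointer is to lie at the same direction from the axis as this point; it is reached by turning the knob counter-clockwise by 0.5 to 1.5 rad.
- tumbler: Bystander: empty yellow plastic tumbler, 72 mm wide, 100 mm high, standing; origin at the centre of its underside.
- jar: Bystander: empty glass jar, 76 mm wide, 85 mm high, standing; origin at the centre of its underside.
- toothbrush: Bystander: toothbrush lying flat along its x, 190 mm long, 17 mm high at the head; origin on its underside, near the middle.
- tongue_cleaner: Bystander: steel tongue cleaner, a flat loop of 6 mm wire, 135 mm by 50 mm, lying along its x; origin near its middle.

How it is judged:
By the outcome, as a careful person would: the job done as asked, in the order asked, and still so for the second after the job is handed in, while the arm keeps its last pose, push and grip.
It also fails if it takes over 40 s, if anything falls off the work surface, if the arm or the gripper's body presses on something with over 40 N, if the wrist force passes 120 N, or if a joint passes its speed limit or range.

## Working session

There is one attempt and no reset: what is moved stays moved. The work goes in short steps, Python scripts to look and compute and a shell command to move; the robot and the scene stay as the last step left them, time stands still between calls to the robot, and variables do not carry over. Pictures are saved under pics/ and viewed, at most 10 in all, crops included, and the job is handed in when it is done.

```bash
ls; mkdir -p pics
python3 - <<'E'
from plant import get_state, snapshot, camera_model, r
import cv2,numpy as np
for n in("top","side"):
    p,d=snapshot(n); cv2.imwrite(f"pics/{n}0.png",p[:,:,::-1]); np.savez(f"{n}0.npz",p=p,d=d)
    m=camera_model(n); print(n,m)
s=get_state(); print({k:np.round(v,3) for k,v in s.items()}, r.nose_length)
E
```

```text
pics
top {'intrinsics': array([[582.85703167,   0.        , 320.30744232],
       [  0.        , 582.85703167, 239.58765544],
       [  0.        ,   0.        ,   1.        ]]), 'dist': array([-0.11830402,  0.        ,  0.        ,  0.        ,  0.        ]), 'view': array([[ 0.01816282, -0.99979923,  0.00846235,  0.0045259 ],
       [-0.99666341, -0.01877817, -0.07943196,  0.5942527 ],
       [ 0.07957492, -0.00699141, -0.99680437,  0.97511647],
       [ 0.        ,  0.        ,  0.        ,  1.        ]])}
side {'intrinsics': array([[453.00501938,   0.        , 322.71682581],
       [  0.        , 453.00501938, 240.15198616],
       [  0.        ,   0.        ,   1.        ]]), 'dist': array([-0.03585345,  0.        ,  0.        ,  0.        ,  0.        ]), 'view': array([[-0.83595312, -0.54858157, -0.01551284,  0.48098364],
       [-0.28287239,  0.45493177, -0.84440529,  0.25954975],
       [ 0.47028246, -0.70149508, -0.53548021,  0.55379956],
       [ 0.        ,  0.        ,  0.        ,  1.        ]])}
{'clock': np.float64(0.1), 'q': array([-1.087,  0.69 , -0.195,  1.566,  0.157,  0.903, -0.215]), 'qd': array([-0.   , -0.002, -0.001, -0.002,  0.   ,  0.   ,  0.001]), 'joint_torque': array([-3.0000e-03, -5.2850e+01, -1.2710e+00, -1.5384e+01, -5.2000e-02,
        2.0000e-03,  0.0000e+00]), 'tool_pos': array([0.272, 0.562, 0.249]), 'eef_rot': array([ 0.223,  0.975, -0.001, -0.   ]), 'contact_force': array([ 0.245, -0.049,  0.457]), 'moment': array([-0.015,  0.017, -0.004]), 'finger_force': np.float64(0.0), 'opening': np.float64(1.003)} 0.011
```

View pics/top0.png

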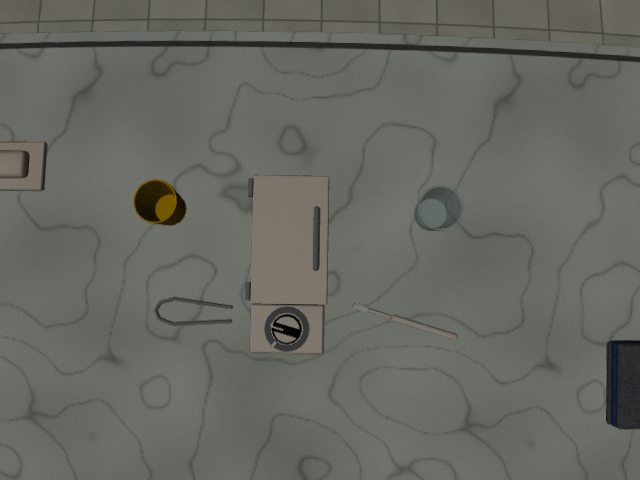

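View pics/side0.png

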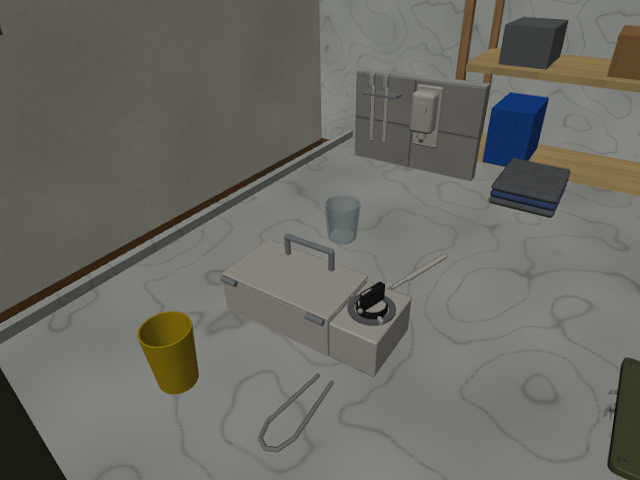

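The top view shows the case at cols 250–328, rows 177–353. The hinge is on the left (world +y), the handle bar is at col 317, rows 206–271, and the knob is near (287,329) with the rib near (274,345). Next I'll measure and zoom in on the knob.

```bash
cat > h.py <<'E'
import numpy as np,cv2
from plant import camera_model
def ray(n,px):
    m=camera_model(n);V=m['view'];R=V[:3,:3];t=V[:3,3]
    u=cv2.undistortPoints(np.array(px,float).reshape(-1,1,2),m['intrinsics'],m['dist']).reshape(-1,2)
    return -R.T@t,(np.c_[u,np.ones(len(u))])@R
def plane(n,px,z):
    c,d=ray(n,px); return c+d*((z-c[2])/d[:,2])[:,None]
def proj(n,P):
    m=camera_model(n);V=m['view']
    return cv2.projectPoints(np.array(P,float).reshape(-1,1,3),cv2.Rodrigues(V[:3,:3])[0],V[:3,3],m['intrinsics'],m['dist'])[0].reshape(-1,2)
E
python3 - <<'E'
import numpy as np,cv2
from h import *
a=np.load('top0.npz');p=a['p'];d=a['d']
# height map
v,u=np.mgrid[0:480,0:640]
m=camera_model('top');px=np.c_[u.ravel(),v.ravel()]
c,dr=ray('top',px);P=c+dr*d.ravel()[:,None]
Z=P[:,2].reshape(480,640);X=P.reshape(480,640,3)
print('heights lid,deck,bar,handle,floor',Z[240,280],Z[345,315],Z[329,287],Z[240,317],Z[400,200])
lid=((Z>.067)&(Z<.085)).astype(np.uint8);lid[:,:240]=0;lid[:,345:]=0
top=((Z>.0735)&(Z<.082)&(u<345)&(u>240)&(v<302)).astype(np.uint8)
cs=max(cv2.findContours(top,0,2)[0],key=cv2.contourArea)
q=plane('top',cs.reshape(-1,2),.077)[:,:2].astype(np.float32)
print('lid',cv2.minAreaRect(q))
dk=((Z>.05)&(u<345)&(u>240)&(v>308)).astype(np.uint8)
cs=max(cv2.findContours(dk,0,2)[0],key=cv2.contourArea)
print('deck',cv2.minAreaRect(plane('top',cs.reshape(-1,2),.07)[:,:2].astype(np.float32)))
h=((Z>.095)&(v<290)&(u>300)&(u<335)).astype(np.uint8)
cs=max(cv2.findContours(h,0,2)[0],key=cv2.contourArea)
print('handle',cv2.minAreaRect(plane('top',cs.reshape(-1,2),.117)[:,:2].astype(np.float32)))
b=((Z>.095)&(v>300)&(u>255)&(u<320)).astype(np.uint8)
cs=max(cv2.findContours(b,0,2)[0],key=cv2.contourArea)
print('bar',cv2.minAreaRect(plane('top',cs.reshape(-1,2),.110)[:,:2].astype(np.float32)))
i1=cv2.resize(p[300:360,245:330],None,fx=7,fy=7,interpolation=2)
b=np.load('side0.npz')['p']
i2=cv2.resize(b[270:335,335:415],None,fx=7,fy=7,interpolation=2)[:420]
out=np.hstack([i1[:,:400],i2[:,:400]])
cv2.imwrite('pics/knob.png',np.clip(out[:,:,::-1]*1.4,0,255).astype(np.uint8))
E
```

```text
heights lid,deck,bar,handle,floor 0.07776235187616409 0.06998256073949505 0.1092601458572574 0.12027385385363154 0.00284349480380941
lid ((0.5917774438858032, 0.06981533765792847), (0.20643754303455353, 0.13213740289211273), 0.1421399712562561)
deck ((0.44025689363479614, 0.06714680790901184), (0.0725826695561409, 0.11999094486236572), 1.0225085020065308)
handle ((0.5899485945701599, 0.022407572716474533), (0.010387355461716652, 0.09837162494659424), 89.25292205810547)
bar ((0.44532516598701477, 0.0676022320985794), (0.043663859367370605, 0.01283668726682663), 74.11676788330078)
```

View pics/knob.png

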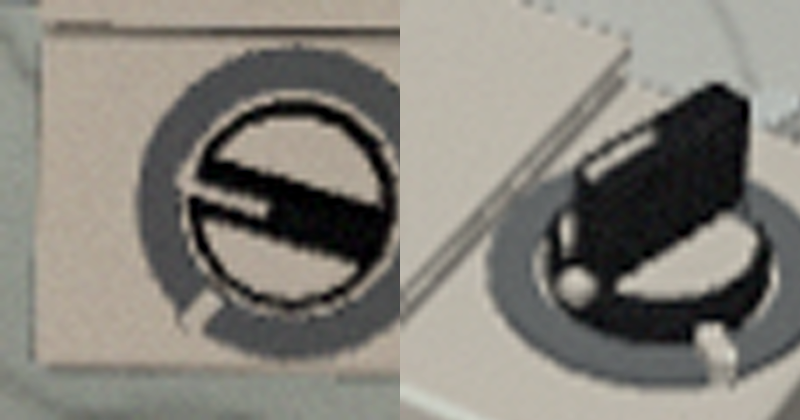

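The crop shows the pointer (white-line end of the bar) at the left end, crop (190,190), i.e. toward world +y. The rib is at lower left, crop (203,312), i.e. pixel (274,345). Next I'll measure the rib angle.

Run:
```python
import numpy as np,cv2
from h import *
def ang(P,c):return np.degrees(np.arctan2(P[:,1]-c[1],P[:,0]-c[0]))
c=None
for n,box in(('top',(262,303,312,355)),('side',(342,288,402,330))):
    p=np.load(n+'0.npz')['p'].astype(int)
    x0,y0,x1,y1=box
    hsv=cv2.cvtColor(p.astype(np.uint8),cv2.COLOR_RGB2HSV)
    sub=p[y0:y1,x0:x1]; 
    grey=((sub.max(2)>55)&(sub.max(2)<115)&(sub.max(2)-sub.min(2)<14)).astype(np.uint8)
    grey=cv2.morphologyEx(grey,cv2.MORPH_OPEN,np.ones((2,2)))
    k=max(cv2.findContours(grey,0,1)[0],key=cv2.contourArea).reshape(-1,2)+[x0,y0]
    hull=cv2.convexHull(k.astype(np.int32))
    P=plane(n,hull.reshape(-1,2),.072)[:,:2]
    (cx,cy),rad=cv2.minEnclosingCircle((P*1000).astype(np.float32)); 
    A=np.c_[2*P,np.ones(len(P))];s=np.linalg.lstsq(A,(P**2).sum(1),rcond=None)[0]
    print(n,'circle',cx,cy,rad,'lsq',s[:2],np.sqrt(s[2]+s[:2]@s[:2]))
    c=np.array([.4453,.0676])
    br=(sub.sum(2)>330)
    vv,uu=np.nonzero(br)
    px=np.c_[uu+x0,vv+y0]
    Q=plane(n,px,.078);r=np.hypot(*(Q[:,:2]-c).T)
    a=ang(Q,c)
    for lo,hi in((27,30),(30,33),(33,35.5)):
        g=(r>lo/1e3)&(r<hi/1e3)&(a>100)&(a<175); print(n,lo,g.sum(),np.round(a[g].mean(),1),np.round(np.sort(a[g])[[0,-1]],1))
for n in('top','side'):
  for A in(130,135,140,145,150):
    t=np.radians(A);print(n,A,proj(n,[[.4453+.031*np.cos(t),.0676+.031*np.sin(t),.078]]).round(1))
  t=np.radians(74.1);print(n,'ptr',proj(n,[[.4453+.022*np.cos(t),.0676+.022*np.sin(t),.11],[.4453-.022*np.cos(t),.0676-.022*np.sin(t),.11]]).round(1))
```

```text
top circle 471.4371337890625 65.14022827148438 9.346611976623535 lsq [0.47081829 0.0654395 ] 0.008979049824621665
top 27 3 140.2 [138.  142.4]
top 30 4 139.9 [137.8 141.9]
top 33 4 140.5 [137.7 143.2]
side circle 449.45745849609375 60.00790786743164 45.9642219543457 lsq [0.45013098 0.06285538] 0.042121257532999196
side 27 6 145.5 [141.2 150.9]
side 30 5 145.6 [142.1 148.7]
side 33 4 146.0 [142.8 149. ]
top 130 [[271.4 340.8]]
top 135 [[272.5 342.1]]
top 140 [[273.7 343.3]]
top 145 [[275.1 344.3]]
top 150 [[276.5 345.3]]
top ptr [[271.9 326. ]
 [299.  334.4]]
side 130 [[374.4 320.4]]
side 135 [[376.2 320.1]]
side 140 [[378.  319.8]]
side 145 [[379.7 319.3]]
side 150 [[381.4 318.8]]
side ptr [[360.1 295.9]
 [381.3 283.1]]
```

Run:
```python
import numpy as np,cv2
from h import *
from scipy.optimize import least_squares
for n,seed in(('top',(287,329)),('side',(370,308))):
    p=np.load(n+'0.npz')['p'].astype(int)
    g=p.max(2)
    # radial rays in the deck plane, outer edge of grey ring (bright -> dark going inward)
    c0=np.array([.4453,.0676])
    best=[]
    R=np.arange(.044,.028,-.00025)
    for A in range(0,360,6):
        t=np.radians(A)
        pts=proj(n,[[c0[0]+x*np.cos(t),c0[1]+x*np.sin(t),.073] for x in R]).astype(np.float32)
        prof=cv2.remap(g.astype(np.float32),pts[:,:1],pts[:,1:],1).ravel()
        b,l=prof[:16].max(),prof.min()
        k=np.nonzero(prof<120)[0] if n=='top' else np.nonzero(prof<130)[0]
        best.append((A,R[k[0]] if len(k) else np.nan,b,l))
    best=np.array(best);print(n,[(int(a),round(r*1e3,1),int(b),int(l)) for a,r,b,l in best])
    ok=np.isfinite(best[:,1])&(best[:,2]>140)&((best[:,0]<125)|(best[:,0]>160))
    P=c0+np.c_[np.cos(np.radians(best[ok,0])),np.sin(np.radians(best[ok,0]))]*best[ok,1:2]
    f=least_squares(lambda s:np.hypot(*(P-s[:2]).T)-s[2],[*c0,.036],loss='soft_l1',f_scale=.0005)
    print(n,f.x*1e3,ok.sum())
    # rib angle about fitted centre
    c=f.x[:2]
    for rr in(.029,.031,.033):
        T=np.arange(115,175,1.)
        pts=proj(n,[[c[0]+rr*np.cos(np.radians(a)),c[1]+rr*np.sin(np.radians(a)),.078] for a in T]).astype(np.float32)
        pr=cv2.remap(g.astype(np.float32),pts[:,:1],pts[:,1:],1).ravel();w=np.clip(pr-110,0,None)
        print(rr,'centroid',(w*T).sum()/w.sum(),T[w>30][[0,-1]])
```

```text
top [(0, np.float64(40.7), 125, 46), (6, np.float64(41.7), 125, 46), (12, np.float64(41.7), 126, 51), (18, np.float64(43.0), 123, 53), (24, np.float64(44.0), 108, 50), (30, np.float64(44.0), 125, 55), (36, np.float64(37.5), 126, 55), (42, np.float64(37.2), 126, 53), (48, np.float64(36.7), 126, 55), (54, np.float64(37.2), 126, 56), (60, np.float64(38.0), 125, 54), (66, np.float64(37.5), 126, 55), (72, np.float64(38.0), 126, 55), (78, np.float64(37.2), 125, 54), (84, np.float64(37.5), 126, 54), (90, np.float64(37.7), 125, 52), (96, np.float64(37.7), 128, 54), (102, np.float64(38.0), 128, 54), (108, np.float64(37.5), 127, 53), (114, np.float64(37.5), 128, 54), (120, np.float64(37.7), 127, 52), (126, np.float64(38.0), 127, 54), (132, np.float64(37.5), 128, 54), (138, np.float64(39.7), 126, 95), (144, np.float64(36.7), 127, 89), (150, np.float64(44.0), 126, 56), (156, np.float64(44.0), 122, 54), (162, np.float64(44.0), 104, 54), (168, np.float64(44.0), 101, 55), (174, np.float64(44.0), 102, 55), (180, np.float64(44.0), 104, 55), (186, np.float64(44.0), 103, 54), (192, np.float64(44.0), 10
[... 384 characters left out ...]
64, np.float64(37.2), 125, 54), (270, np.float64(37.2), 126, 54), (276, np.float64(37.2), 125, 52), (282, np.float64(37.0), 124, 56), (288, np.float64(37.5), 124, 52), (294, np.float64(37.0), 126, 54), (300, np.float64(37.2), 126, 54), (306, np.float64(37.0), 125, 53), (312, np.float64(37.5), 124, 55), (318, np.float64(37.2), 125, 55), (324, np.float64(44.0), 124, 54), (330, np.float64(44.0), 122, 55), (336, np.float64(44.0), 108, 52), (342, np.float64(43.2), 122, 55), (348, np.float64(42.0), 125, 48), (354, np.float64(41.2), 125, 47)]
top [445.3  67.6  36. ] 0Traceback (most recent call last):
  File "<stdin>", line 29, in <module>
IndexError: index 0 is out of bounds for axis 0 with size 0
```

Run:
```python
import numpy as np,cv2
from h import *
from scipy.optimize import least_squares
for n,f0 in(('top',1),('side',1)):
    g=np.load(n+'0.npz')['p'].astype(np.float32).max(2)
    c0=np.array([.4453,.0676]);R=np.arange(.0395,.030,-.00025);B=[]
    for A in range(0,360,6):
        t=np.radians(A)
        pts=proj(n,[[c0[0]+x*np.cos(t),c0[1]+x*np.sin(t),.073] for x in R]).astype(np.float32)
        pr=cv2.remap(g,pts[:,:1],pts[:,1:],1).ravel()
        thr=(pr[:6].max()+pr.min())/2
        k=np.nonzero(pr<thr)[0]
        if pr[:6].max()-pr.min()>35 and k[0]>0 and not 125<A<162: B.append((A,R[k[0]]))
    B=np.array(B);t=np.radians(B[:,0])
    P=c0+np.c_[np.cos(t),np.sin(t)]*B[:,1:]
    f=least_squares(lambda s:np.hypot(*(P-s[:2]).T)-s[2],[*c0,.036],loss='soft_l1',f_scale=.0005)
    c=f.x[:2];print(n,f.x*1e3,len(P))
    for rr in(.029,.031,.033):
        T=np.arange(115,175,1.)
        pts=proj(n,[[c[0]+rr*np.cos(np.radians(a)),c[1]+rr*np.sin(np.radians(a)),.078] for a in T]).astype(np.float32)
        pr=cv2.remap(g,pts[:,:1],pts[:,1:],1).ravel();w=np.clip(pr-np.median(pr)-20,0,None)
        print(rr,np.median(pr),pr.max(),'centroid',(w*T).sum()/w.sum(),T[w>5][[0,-1]] if (w>5).any() else '')
```

```text
top [445.22908767  67.89068524  35.95801611] 49
0.029 56.69922 127.71094 centroid 140.6007351522311 [136. 146.]
0.031 56.59961 123.9707 centroid 140.48256258710848 [136. 145.]
0.033 57.128906 123.5 centroid 140.47850362603353 [136. 145.]
side [444.12981313  65.84019803  36.22376093] 38
0.029 76.40918 137.0 centroid 141.67651887496461 [136. 147.]
0.031 73.97656 137.44434 centroid 141.8992527611387 [136. 147.]
0.033 73.10449 141.40527 centroid 142.08081702926194 [136. 147.]
```

Mark direction ≈141° and pointer ≈74° (world), so the turn is ≈ +67° (1.17 rad), within the stated range. The knob axis is ≈(0.4449, 0.067). I'll move above the knob.

```bash
cat > t.py <<'E'
import sys,numpy as np
from scipy.spatial.transform import Rotation as Ro
from plant import get_state
def rep(target=None,yaw=None,tilt=0):
    s=get_state();R=Ro.from_quat(s['eef_rot'])
    print('t',round(float(s['clock']),2),'pos',np.round(s['tool_pos'],4),'F',np.round(s['contact_force'],1),'M',np.round(s['moment'],2),'op',round(float(s['opening']),3),'ff',round(float(s['finger_force']),1))
    M=R.as_matrix();print('q',np.round(s['q'],2),'toolz',M[:,2].round(3),'ydir',np.degrees(np.arctan2(M[1,1],M[0,1])).round(2))
    if target is not None: print('shift tool',np.round(R.inv().apply(np.array(target)-s['tool_pos']),4))
    if yaw is not None: # desired tool: y along yaw (deg), z down, tilted by 'tilt' deg about world x
        a=np.radians(yaw);y=np.array([np.cos(a),np.sin(a),0]);z=np.array([0,0,-1.]);x=np.cross(y,z)
        D=Ro.from_euler('x',tilt,degrees=True)*Ro.from_matrix(np.c_[x,y,z])
        print('turn tool',(R.inv()*D).as_rotvec().round(4))
E
r="0.15 -0.0206 -0.0206 0 0 0 0"; python3 -m inch '0.15 -0.0206 -0.0206 0 0 0 0;0.15 -0.0206 -0.0206 0 0 0 0;0.15 -0.0206 -0.0206 0 0 0 0;0.15 -0.0206 -0.0206 0 0 0 0;0.15 -0.0206 -0.0206 0 0 0 0;0.15 -0.0206 -0.0206 0 0 0 0;0.15 -0.0206 -0.0206 0 0 0 0;0.15 -0.0206 -0.0206 0 0 0 0;0.15 -0.0206 -0.0206 0 0 0 0;0.15 -0.0206 -0.0206 0 0 0 0;0.15 -0.0206 -0.0206 0 0 0 0;0.15 -0.0206 -0.0206 0 0 0 0;0.15 -0.0206 -0.0206 0 0 0 0;0.15 -0.0206 -0.0206 0 0 0 0;0.15 -0.0206 -0.0206 0 0 0 0;0.15 -0.0206 -0.0206 0 0 0 0;0.15 -0.0206 -0.0206 0 0 0 0;0.15 -0.0206 -0.0206 0 0 0 0;0.15 0 0 0 0 0 0'
python3 -c "from t import rep;rep([.4449,.0672,.20],-15.9)"
```

```text
clock: 1.68
tool_pos: [0.4456, 0.0613, 0.2493]
eef_rot: [0.228, 0.974, -0.002, 0.0]
contact_force: [0.1, 0.0, 0.7]
opening: 0.574
finger_force: 0.0
t 1.68 pos [0.4456 0.0613 0.2493] F [0.1 0.  0.7] M [ 0.04  0.03 -0.02] op 0.574 ff 0.0
q [-0.07  0.47 -0.26  2.07  0.21  0.62  0.64] toolz [-0.    -0.004 -1.   ] ydir 63.68
shift tool [0.0034 0.0051 0.0493]
turn tool [-0.0019  0.0035  1.3889]
```

```bash
python3 -m inch '0.15 0.0034 0.0051 0 0 0 0;0.15 0 0 0.004 0 0 0.1157;0.15 0 0 0.004 0 0 0.1157;0.15 0 0 0.004 0 0 0.1157;0.15 0 0 0.004 0 0 0.1157;0.15 0 0 0.004 0 0 0.1157;0.15 0 0 0.004 0 0 0.1157;0.15 0 0 0.004 0 0 0.1157;0.15 0 0 0.004 0 0 0.1157;0.15 0 0 0.004 0 0 0.1157;0.15 0 0 0.004 0 0 0.1157;0.15 0 0 0.004 0 0 0.1157;0.15 0 0 0.005 0 0 0.1157;0.15 0 0 0 0 0 0;0.15 0 0 0 0 0 0'
python3 -c "from t import rep;rep([.4449,.0672,.097],-15.9)"
```

```text
clock: 2.93
tool_pos: [0.443, 0.0755, 0.2005]
eef_rot: [0.793, 0.609, -0.0, -0.0]
contact_force: [-0.0, 0.4, 0.4]
opening: 0.579
finger_force: 0.0
t 2.93 pos [0.443  0.0755 0.2005] F [-0.   0.4  0.4] M [-0.04  0.06 -0.02] op 0.579 ff 0.0
q [-0.37  0.56  0.15  2.14 -0.18  0.45 -0.34] toolz [-0.001  0.    -1.   ] ydir -14.98
shift tool [-0.0076  0.0041  0.1035]
turn tool [-0.0009 -0.0001  0.016 ]
```

```bash
python3 -m inch '0.15 -0.0076 0.0041 0.01 0 0 0.016;0.15 0 0 0.02 0 0 0;0.15 0 0 0.02 0 0 0;0.15 0 0 0.02 0 0 0;0.15 0 0 0 0 0 0;0.15 0 0 0 0 0 0'
python3 -c "from t import rep;rep([.4449,.0672,.097],-15.9)"
```

```text
clock: 3.43
tool_pos: [0.445, 0.066, 0.1305]
eef_rot: [0.799, 0.601, -0.001, -0.001]
contact_force: [0.3, -0.8, 0.4]
opening: 0.577
finger_force: 0.0
t 3.43 pos [0.445  0.066  0.1305] F [ 0.3 -0.8  0.4] M [-0.03  0.06 -0.04] op 0.577 ff 0.0
q [-0.3   0.7   0.08  2.19 -0.22  0.26 -0.31] toolz [-0.002  0.001 -1.   ] ydir -16.09
shift tool [ 0.0012 -0.0004  0.0335]
turn tool [-0.0019  0.     -0.0033]
```

Descend and close gently.

```bash
python3 -m inch '0.15 0.0012 -0.0004 0.012 0 0 -0.0033;0.15 0 0 0.012 0 0 0;0.15 0 0 0.0095 0 0 0;0.15 0 0 0 0 0 0;-1 0 0 0 0 0 0;-1 0 0 0 0 0 0;-1 0 0 0 0 0 0;-1 0 0 0 0 0 0;-1 0 0 0 0 0 0;-1 0 0 0 0 0 0;-1 0 0 0 0 0 0' 15
python3 -c "from t import rep;rep([.4449,.0672,.097],-15.9)"
```

```text
clock: 4.35
tool_pos: [0.4451, 0.0668, 0.0974]
eef_rot: [0.799, 0.602, -0.0, -0.0]
contact_force: [-0.3, 0.6, 4.2]
opening: 0.134
finger_force: 15.0
t 4.35 pos [0.4451 0.0668 0.0974] F [-0.3  0.6  4.2] M [ 0.12  0.36 -0.03] op 0.134 ff 15.0
q [-0.28  0.77  0.05  2.21 -0.22  0.17 -0.3 ] toolz [-0.001  0.    -1.   ] ydir -16.03
shift tool [ 0.0003 -0.0003  0.0004]
turn tool [-0.0007 -0.0001 -0.0022]
```

```bash
python3 -m inch '-1 0 0 0 0 0 -0.065;-1 0 0 0 0 0 -0.065;-1 0 0 0 0 0 -0.065;-1 0 0 0 0 0 -0.065;-1 0 0 0 0 0 -0.065;-1 0 0 0 0 0 -0.065;-1 0 0 0 0 0 0' 15
python3 -c "from t import rep;rep([.4451,.0668,.0974],51)"
```

```text
clock: 4.93
tool_pos: [0.4451, 0.0668, 0.0974]
eef_rot: [0.666, 0.746, -0.0, -0.0]
contact_force: [-2.3, 1.2, 4.4]
opening: 0.134
finger_force: 15.0
t 4.93 pos [0.4451 0.0668 0.0974] F [-2.3  1.2  4.4] M [0.13 0.34 0.01] op 0.134 ff 15.0
q [-0.26  0.77  0.01  2.21 -0.04  0.17 -0.1 ] toolz [-0.001  0.    -1.   ] ydir 6.42
shift tool [-0.  0.  0.]
turn tool [-4.00e-04 -6.00e-04 -7.78e-01]
```

```bash
python3 -m inch '-1 0 0 0 0 0 -0.065;-1 0 0 0 0 0 -0.065;-1 0 0 0 0 0 -0.065;-1 0 0 0 0 0 -0.065;-1 0 0 0 0 0 -0.065;-1 0 0 0 0 0 -0.065;-1 0 0 0 0 0 -0.065;-1 0 0 0 0 0 -0.065;-1 0 0 0 0 0 -0.065;-1 0 0 0 0 0 -0.065;-1 0 0 0 0 0 -0.065;-1 0 0 0 0 0 -0.065;-1 0 0 0 0 0 0;-1 0 0 0 0 0 0' 15
python3 -c "from t import rep;rep([.4451,.0668,.0974],51)"
```

```text
clock: 6.1
tool_pos: [0.445, 0.0668, 0.0974]
eef_rot: [0.335, 0.942, 0.0, -0.0]
contact_force: [-2.6, 0.2, 4.5]
opening: 0.136
finger_force: 15.0
t 6.1 pos [0.445  0.0668 0.0974] F [-2.6  0.2  4.5] M [0.14 0.37 0.01] op 0.136 ff 15.0
q [-0.2   0.77 -0.09  2.21  0.34  0.18  0.3 ] toolz [-0.001  0.    -1.   ] ydir 50.91
shift tool [-0.  0.  0.]
turn tool [-0.0001 -0.0005 -0.0016]
```

```bash
python3 -m inch '0.15 0 0 0 0 0 0;0.15 0 0 0 0 0 0;0.15 0 0 0 0 0 0;0.15 0 0 0 0 0 0;0.15 0 0 -0.01 0 0 0;0.15 0 0 -0.03 0 0 0;0.15 0 0 -0.03 0 0 0;0.15 0 0 -0.03 0 0 0;0.15 0 0 0 0 0 0'
python3 -c "from t import rep;rep([.59,.0224,.2],90)"
```

```text
clock: 6.85
tool_pos: [0.448, 0.0672, 0.2013]
eef_rot: [0.334, 0.942, 0.002, 0.003]
contact_force: [0.8, 2.0, -0.8]
opening: 0.572
finger_force: 0.0
t 6.85 pos [0.448  0.0672 0.2013] F [ 0.8  2.  -0.8] M [-0.03 -0.02  0.  ] op 0.572 ff 0.0
q [-0.1   0.56 -0.23  2.13  0.26  0.48  0.36] toolz [ 0.008  0.002 -1.   ] ydir 50.93
shift tool [-0.1385  0.0548  0.0024]
turn tool [ 0.0048  0.0071 -0.682 ]
```

```bash
python3 -m inch '0.15 -0.0231 0.0091 0 0 0 0;0.15 -0.0231 0.0091 0 0 0 0;0.15 -0.0231 0.0091 0 0 0 0;0.15 -0.0231 0.0091 0 0 0 0;0.15 -0.0231 0.0091 0 0 0 0;0.15 -0.0231 0.0091 0 0 0 0;0.15 0 0 0 0 0 -0.0975;0.15 0 0 0 0 0 -0.0975;0.15 0 0 0 0 0 -0.0975;0.15 0 0 0 0 0 -0.0975;0.15 0 0 0 0 0 -0.0975;0.15 0 0 0 0 0 -0.0975;0.15 0 0 0 0 0 -0.0975;0.15 0 0 0 0 0 0;0.15 0 0 0 0 0 0'
python3 - <<'E'
from t import rep;rep([.59,.0224,.2],90)
import cv2,numpy as np
from plant import snapshot
p,_=snapshot('top');s,_=snapshot('side')
np.savez('top1.npz',p=p);np.savez('side1.npz',p=s)
i1=cv2.resize(p[300:360,255:320],None,fx=6,fy=6,interpolation=2)
i2=cv2.resize(s[265:335,335:415],None,fx=5,fy=5,interpolation=2)[:360,:400]
i2=cv2.copyMakeBorder(i2,0,360-i2.shape[0],0,0,0)
cv2.imwrite('pics/knob1.png',np.clip(np.hstack([i1,i2])[:,:,::-1]*1.4,0,255).astype(np.uint8))
E
```

```text
clock: 8.1
tool_pos: [0.5872, 0.0216, 0.1964]
eef_rot: [0.001, 1.0, 0.0, -0.001]
contact_force: [-1.1, 1.1, 0.2]
opening: 0.574
finger_force: 0.0
t 8.1 pos [0.5872 0.0216 0.1964] F [-1.1  1.1  0.2] M [ 0.02 -0.01 -0.01] op 0.574 ff 0.0
q [ 0.15  0.74 -0.46  1.73  0.43  0.78  1.05] toolz [-0.001  0.    -1.   ] ydir 89.91
shift tool [-0.0028  0.0008 -0.0036]
turn tool [ 0.0002 -0.0012 -0.0015]
```

View pics/knob1.png

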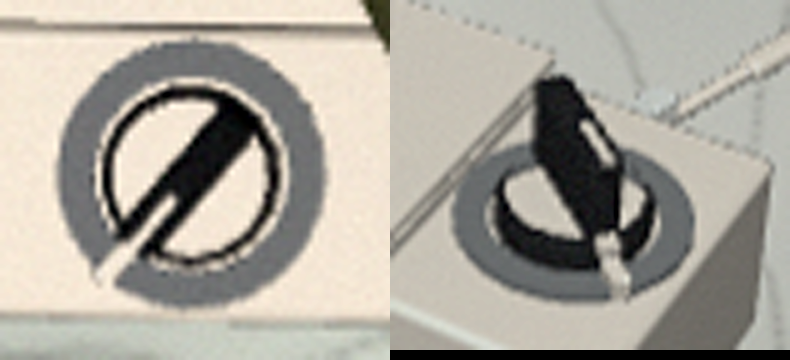

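The crop shows the pointer's white line collinear with the rib in both views (top crop (170,205)→(105,275)). Next is a trial tilt in free air while I measure the bar angle precisely.

```bash
python3 -m inch '0.15 0 0.01 -0.01 0 0 0;0.15 0 0.01 -0.01 0 0 0;0.15 0 0.01 -0.01 0 0 0;0.15 0 0.01 -0.01 0 0 0;0.15 0 0 0 0.1 0 0;0.15 0 0 0 0.1 0 0;0.15 0 0 0 0.1 0 0;0.15 0 0 0 0.1 0 0;0.15 0 0 0 0.1 0 0;0.15 0 0 0 0.1 0 0;0.15 0 0 0 0 0 0'
python3 - <<'E'
from t import rep;rep([.59,.062,.236],90,-34.4)
from h import *
from plant import snapshot
p,d=snapshot('top')
v,u=np.mgrid[0:480,0:640];c,dr=ray('top',np.c_[u.ravel(),v.ravel()])
Z=(c+dr*d.ravel()[:,None])[:,2].reshape(480,640)
b=((Z>.095)&(Z<.12)&(v>308)&(u>258)&(u<318)).astype(np.uint8)
cs=max(cv2.findContours(b,0,2)[0],key=cv2.contourArea)
q=plane('top',cs.reshape(-1,2),.110)[:,:2].astype(np.float32)
print(cv2.minAreaRect(q)); l=cv2.fitLine(plane('top',np.c_[np.nonzero(b)[1],np.nonzero(b)[0]],.11)[:,:2].astype(np.float32),2,0,0,0).ravel();print(l,np.degrees(np.arctan2(l[1],l[0])))
E
```

```text
clock: 9.12
tool_pos: [0.5865, 0.0694, 0.2357]
eef_rot: [-0.006, 0.956, -0.295, 0.001]
contact_force: [0.3, 1.6, -1.2]
opening: 0.574
finger_force: 0.0
t 9.12 pos [0.5865 0.0694 0.2357] F [ 0.3  1.6 -1.2] M [ 0.68  0.05 -0.04] op 0.574 ff 0.0
q [-0.37  0.78 -0.18  1.6   0.69  1.2   0.66] toolz [ 0.005 -0.563 -0.826] ydir 90.73
shift tool [-0.0034 -0.0064  0.0039]
turn tool [0.0022 0.0047 0.0106]
((0.44532591104507446, 0.06747495383024216), (0.011896234937012196, 0.04494883120059967), 51.238975524902344)
[ 0.7812562  -0.6242105   0.44514048  0.06756365] -38.624264
```

The bar measures 141.3° against the rib at 140.5–141.9°, so the dial is set. Tilting back and going down to the handle.

```bash
python3 -m inch '0.15 0 0 0 -0.1 0 0;0.15 0 0 0 -0.1 0 0;0.15 0 0 0 -0.1 0 0;0.15 0 0 0 -0.1 0 0;0.15 0 0 0 -0.1 0 0;0.15 0 0 0 -0.1 0 0;0.15 0 -0.01 0.01 0 0 0;0.15 0 -0.01 0.01 0 0 0;0.15 0 -0.01 0.01 0 0 0;0.15 0 -0.01 0.01 0 0 0;0.15 0 0 0 0 0 0;0.15 0 0 0 0 0 0'
python3 -c "from t import rep;rep([.59,.022,.104],90)"
```

```text
clock: 10.17
tool_pos: [0.5869, 0.0222, 0.1961]
eef_rot: [-0.001, 1.0, -0.0, -0.001]
contact_force: [-0.6, 0.1, 0.2]
opening: 0.573
finger_force: 0.0
t 10.17 pos [0.5869 0.0222 0.1961] F [-0.6  0.1  0.2] M [ 0.07 -0.04  0.02] op 0.573 ff 0.0
q [ 0.14  0.74 -0.45  1.73  0.43  0.78  1.06] toolz [-0.002 -0.001 -1.   ] ydir 90.15
shift tool [-0.0033 -0.0002  0.092 ]
turn tool [-0.0005 -0.0022  0.0025]
```

```bash
python3 -m inch '0.15 -0.003 0 0.012 0 0 0;0.15 0 0 0.02 0 0 0;0.15 0 0 0.02 0 0 0;0.15 0 0 0.02 0 0 0;0.15 0 0 0.015 0 0 0;0.15 0 0 0.005 0 0 0;0.15 0 0 0 0 0 0;-1 0 0 0 0 0 0;-1 0 0 0 0 0 0;-1 0 0 0 0 0 0;-1 0 0 0 0 0 0;-1 0 0 0 0 0 0;-1 0 0 0 0 0 0;-1 0 0 0 0 0 0' 30
python3 -c "from t import rep;rep([.59,.022,.104],90)"
```

```text
clock: 11.33
tool_pos: [0.5907, 0.0219, 0.1055]
eef_rot: [-0.001, 1.0, 0.0, 0.0]
contact_force: [0.1, -1.0, 0.6]
opening: 0.097
finger_force: 30.0
t 11.33 pos [0.5907 0.0219 0.1055] F [ 0.1 -1.   0.6] M [ 0.02 -0.03 -0.05] op 0.097 ff 30.0
q [ 0.1   0.86 -0.37  1.78  0.51  0.6   0.99] toolz [ 0.001  0.    -1.   ] ydir 90.09
shift tool [0.0007 0.0001 0.0015]
turn tool [0.0002 0.0006 0.0015]
```

```bash
python3 -m inch '-1 0 0.00093 -0.00274 0.0262 0 0;-1 0 0.00093 -0.00274 0.0262 0 0;-1 0 0.00093 -0.00274 0.0262 0 0;-1 0 0.00093 -0.00274 0.0262 0 0;-1 0 0.00093 -0.00274 0.0262 0 0;-1 0 0.00093 -0.00274 0.0262 0 0;-1 0 0.00093 -0.00274 0.0262 0 0;-1 0 0.00093 -0.00274 0.0262 0 0;-1 0 0 0 0 0 0;-1 0 0 0 0 0 0' 30
python3 -c "from t import rep;rep()"
```

```text
clock: 12.17
tool_pos: [0.5907, 0.0312, 0.1262]
eef_rot: [-0.001, 0.995, -0.104, 0.0]
contact_force: [0.9, -0.8, -2.5]
opening: 0.098
finger_force: 30.1
t 12.17 pos [0.5907 0.0312 0.1262] F [ 0.9 -0.8 -2.5] M [ 0.25 -0.17  0.05] op 0.098 ff 30.1
q [-0.11  0.83 -0.22  1.75  0.58  0.71  0.83] toolz [ 0.001 -0.208 -0.978] ydir 90.11
```

```bash
python3 -m inch '-1 0 0.00093 -0.00274 0.0262 0 0;-1 0 0.00093 -0.00274 0.0262 0 0;-1 0 0.00093 -0.00274 0.0262 0 0;-1 0 0.00093 -0.00274 0.0262 0 0;-1 0 0.00093 -0.00274 0.0262 0 0;-1 0 0.00093 -0.00274 0.0262 0 0;-1 0 0.00093 -0.00274 0.0262 0 0;-1 0 0.00093 -0.00274 0.0262 0 0;-1 0 0.00093 -0.00274 0.0262 0 0;-1 0 0.00093 -0.00274 0.0262 0 0;-1 0 0.00093 -0.00274 0.0262 0 0;-1 0 0.00093 -0.00274 0.0262 0 0;-1 0 0.00093 -0.00274 0.0262 0 0;-1 0 0.00093 -0.00274 0.0262 0 0;-1 0 0.00093 -0.00274 0.0262 0 0;-1 0 0.00093 -0.00274 0.0262 0 0;-1 0 0.00093 -0.00274 0.0262 0 0;-1 0 0.00093 -0.00274 0.0262 0 0' 30
python3 -m inch '-1 0 0.00093 -0.00274 0.0262 0 0;-1 0 0.00093 -0.00274 0.0262 0 0;-1 0 0.00093 -0.00274 0.0262 0 0;-1 0 0.00093 -0.00274 0.0262 0 0;-1 0 0 0 0 0 0;-1 0 0 0 0 0 0;-1 0 0 0 0 0 0' 30
python3 - <<'E'
from t import rep;rep()
from h import *
from plant import snapshot,get_state
from scipy.spatial.transform import Rotation as Ro
s=get_state();z=Ro.from_quat(s['eef_rot']).as_matrix()[:,2]
b=np.array(s['tool_pos'])-.008*z;
for hy in(.1262,.1274):
  v=b-[.59,hy,.07];a0=np.arctan2(.042,.105);print('bar',b,'rad',np.hypot(v[1],v[2]),'expect',np.hypot(.105,.042),'lid angle',np.degrees(np.arctan2(v[2],-v[1])-a0))
for n in('top','side'):
    p,d=snapshot(n);np.savez(n+'2.npz',p=p,d=d);cv2.imwrite(f'pics/{n}2.png',p[:,:,::-1])
d=np.load('top2.npz')['d'];v,u=np.mgrid[0:480,0:640];c,dr=ray('top',np.c_[u.ravel(),v.ravel()])
P=(c+dr*d.ravel()[:,None])
g=(abs(P[:,0]-.59)<.098)&(P[:,2]>.08)&(P[:,2]<.165)&(P[:,1]<.125)&(abs((P[:,2]-.07)-(.1268-P[:,1]))<.03)
Q=P[g]
for i in range(4):
    A=np.c_[Q[:,1],np.ones(len(Q))];k=np.linalg.lstsq(A,Q[:,2],rcond=None)[0];e=abs(Q[:,2]-A@k);Q=Q[e<max(.003,2*np.median(e))]
print('depth plane angle',np.degrees(np.arctan(-k[0])),len(Q),np.median(e))
E
```

```text
clock: 13.67
tool_pos: [0.5906, 0.0673, 0.1637]
eef_rot: [-0.001, 0.942, -0.335, 0.0]
contact_force: [4.3, 0.3, -5.3]
opening: 0.091
finger_force: 30.1
clock: 14.25
tool_pos: [0.5906, 0.0769, 0.1693]
eef_rot: [-0.001, 0.924, -0.382, 0.0]
contact_force: [3.9, -0.5, -6.8]
opening: 0.094
finger_force: 30.1
t 14.25 pos [0.5906 0.0769 0.1693] F [ 3.9 -0.5 -6.8] M [ 1.8  -0.59  0.65] op 0.094 ff 30.1
q [-0.55  0.96  0.02  1.57  0.7   1.18  0.58] toolz [ 0.001 -0.707 -0.707] ydir 90.07
bar [0.59057257 0.08257333 0.17491967] rad 0.11362844020378945 expect 0.11308846094982458 lid angle 45.62055122880305
bar [0.59057257 0.08257333 0.17491967] rad 0.11409455036892488 expect 0.11308846094982458 lid angle 45.064114666099535
depth plane angle 44.27973022308272 3822 0.000976820355340871
```

View pics/side2.png

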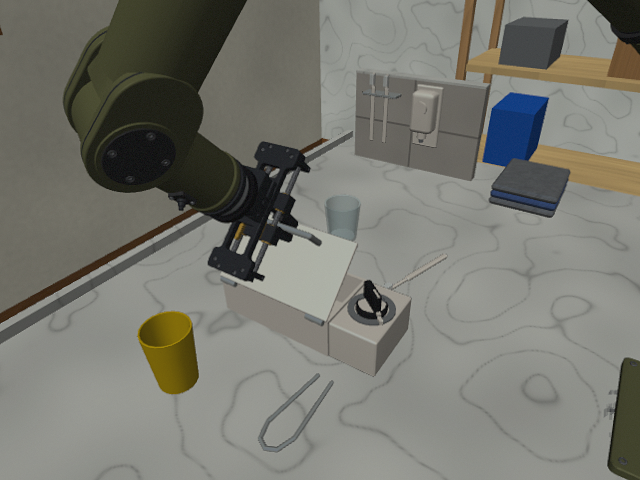

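View pics/top2.png

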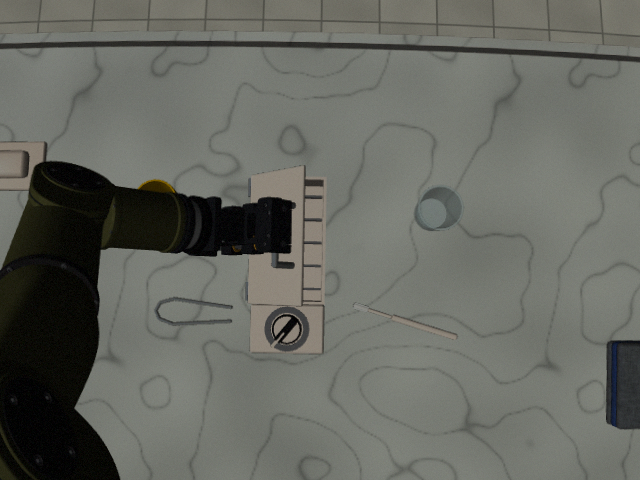

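The side and top views show the lid held open by its handle at about 45° (two estimates, 44.3° and 45.1–45.6°). The dial is still on the rib at (275,345), and nothing else has moved. I'll check that it's steady, then hand in.

```bash
python3 -m inch '-1 0 0 0 0 0 0;-1 0 0 0 0 0 0;-1 0 0 0 0 0 0;-1 0 0 0 0 0 0;-1 0 0 0 0 0 0;-1 0 0 0 0 0 0;-1 0 0 0 0 0 0;-1 0 0 0 0 0 0;-1 0 0 0 0 0 0;-1 0 0 0 0 0 0' 30 && python3 -c "
from plant import r,get_state
print(get_state()['qd'].round(4));print(r.finish_job())"
```

```text
clock: 15.18
tool_pos: [0.5906, 0.0771, 0.1693]
eef_rot: [-0.001, 0.924, -0.383, 0.0]
contact_force: [3.8, 0.1, -9.1]
opening: 0.093
finger_force: 30.2
[ 0.0013  0.0002 -0.0008  0.0002  0.0007 -0.0012  0.0001]
the job is handed in; nothing more can be done
None
```

The job is handed in: I turned the timer pointer onto the rib with the lid shut (pointer at about 141.3°, rib at 140.5–141.9°), and the gripper is now holding the lid steady at about 45° (estimates 44.3–45.6°), with the other things on the shelf where they were.

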